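Close the sample jars and uncouple the shaker's drive link

ROBOT

A 6-joint arm with a two-finger parallel gripper is mounted at the origin on the work surface. World frame = base frame: x ahead of the robot, y to its left, z up, the work surface at z = 0. Lengths are in mm, angles in rad, forces in N, time in s.
With the tool pointing down it reaches from about 350 to 975 mm from the base axis. Payload 7.1 kg.
Tool frame: the origin (TCP) lies between the finger pads; the fingertips stand 17 mm ahead of it and the grasp point (between the pads) lies 2 mm behind it (tip_reach is the y of the fingertips in the tool frame, in mm); y points along the fingers, x is the direction in which the jaws open and shut, and the axes are right-handed (so a half turn about y gives the same grasp; the last joint's range is limited). The gripper opens to 88 mm and grips with 3 to 60 N. Pads are 20 mm wide; open, the fingers measure 115 mm over their backs; the gripper's body (75 mm by 178 mm) begins 61 mm behind the grasp point.
Start: joints at [-1.146, 0.423, 1.63, -0, 1.089, -0.019], TCP at [268.374, -564.429, 239.675] pointing down, gripper open.
Joint ranges: [-3, 3], [-0.9, 2.11], [0.09, 2.58], [-1.31, 4.45], [0.11, 2.69], [-2.54, 2.54]. Speed limits (rad/s): [2.39, 2.39, 3.01, 3.14, 3.14, 3.14].

INTERFACE

Orientations are given as a rotation vector (axis times angle).
In Python, from workcell import get_obs, get_image, camera_model, close_job, silhouettes, tip_of, tip_reach gives the robot as it stands. The module is installed in compiled form; this text tells all that it offers.
- The arm moves only by the tool arm_command, never from a script. Its argument "targets" is a list of rows, each a list of 4 numbers: the shift along the tool's x, y, z in mm, then the turn about the tool's y in rad. A call has 1 to 20 rows; each row shifts and turns the commanded pose from where the row before left it, along the tool's axes as they then stand; what a row does not reach is not made up. A row lasts 1/12 s, in which the tool goes at most 41.7 mm and 7.16 degrees, less where a joint would pass 70% of its speed; a pose out of reach is approached as far as the arm can. A call is refused whole if a number of a shift passes 41.7 or a number of a turn 0.125, either way. A call with a gripper value outside its range is refused whole. "gripper" is the opening in per cent of the stroke, from 0 (shut) to 100 (fully open), set as the call begins (left out, the last holds). The fingers move at their own pace and stop on an object; the grip force is fixed at half the most. Time passes only in rows, so rows that do not move let the fingers close. It gives the time, the measured TCP pose, the force and the opening at its end, in the units of the state.
- get_obs(): the state, without advancing time (a new reading comes with each control period).
- get_image(name): name is "scene" or "top" or "wrist"; returns the picture (480x640x3 uint8, blue, green, red); there is no depth.
- camera_model(name): a dict with "mtx" (3x3 intrinsics, pixels), "dist" ([k1, k2, p1, p2, k3] as OpenCV has them; the pictures are not rectified), "position" and "orientation" of the camera in the world. Camera axes: x right, y up, looking along -z (the intrinsics and any distortion apply to the point x, -y, -z); pixel columns grow to the right and rows downward; lengths in mm; the calibration is good to about 2 mm. A picture is of the moment at which its call begins: read the wrist's pose just before it. camera_model takes no time and is no camera call; for the wrist camera it gives the pose at the moment of the call.
- close_job(): hands the job in, once; it reports no verdict.
Trained networks look in the newest picture that a camera, given by its name, has taken for a name from the list of things; names that differ only in an ending like _2 or _b are one class to them, and where a whole thing is asked for, a point or a joint stands for the part that bears it (a point fixed in the world has none). Each returns a list of dicts, best first, with "conf" (0 to 1); they miss things now and then, are a little off and sometimes report something else, mostly with a low value. They report only what shows in the picture. A call takes as long as a camera call. They do not tell look-alikes from the thing itself.
- silhouettes(camera, thing): "pixels" (480x640 bool, what is visible of it) and "at" ([column, row] in pixels, amid what is visible of it).
- tip_of(camera, thing): "at" ([column, row] in pixels: a listed point, or the origin of a listed thing).
The state is a dict: "t": time; "qpos": joint angles; "qvel": joint speeds; "joint_torque": joint torques, N m; "ee_pos": TCP position; "orientation": TCP orientation; "ft_force": force on the tool from outside, world axes, zero at the start; "moment": the same for the moment, N m; "width": finger opening in mm.
Only numpy, scipy, OpenCV 4.12 (cv2) and the standard library are available. Lean on these libraries where they do the work, as an engineer would, in place of code of your own. Each camera call takes 0.05 s, during which the arm holds its last target. There are 200 camera calls.

TASK

The shaking run is over: put each stopper lid fully home on the jar of its own size in the shaker's carriage. Then draw the drive link's latch sideways out against its spring, lift the link off the ball stud until its socket end is at least 6 cm above where it sat, and finish while still holding it up there in the gripper. Leave the jars lidded in the carriage and do not disturb the other things on the bench.

Things in the scene. Friction and masses are not known exactly. Their poses are not given: they have to be found in the camera images.
- shaker: White bench shaker, fixed; base 190 (x) x 420 (y) x 30 mm; origin on the bench, -x side towards the robot. Aluminium carriage at y=-100 mm: two pockets 90 mm wide at x=-47 and +47 mm, floor 47 mm and wall tops 77 mm above the bench, a jar in each. Crank disc with upright ball stud (ball 26 mm wide, top 85 mm above the bench) at x=0, y=+165 mm.
- link (a joint): Angle (rad) of the aluminium drive link, a 22 mm wide bar along the shaker's y. Hinge axis parallel to the shaker's x, through y=-35 mm, 75 mm above the bench; its socket, 200 mm out, sits over the ball. 0 = seated, grows to 1.0 as the socket rises (0.31 = 60 mm up). Weighs 0.2 to 0.5 kg, falls back when let go, cannot rise while the latch is in.
- link_socket (a point): Centre of the top face of the link's socket housing (44 x 46 mm block), 26 mm above the level of the hinge when seated. Its axes: x across the link (parallel to the shaker's x), y outwards along the link, z up when seated.
- latch (a joint): Travel (m) of the spring latch, which slides in the link along its -x (sideways, out from the socket, roughly towards the robot). 0 = shut, bolt under the ball; 0.018 = stop. It frees the ball beyond about 0.009. The spring pulls it shut with 6 N at 0 and 10.5 N at the stop, at any link angle.
- latch_grip (a point): Centre of the latch's upright grey paddle: 12 mm thick (x), 28 mm wide (y), 34 mm tall, top 133 mm above the bench when seated. It stands 66 mm out from the socket's middle on the -x side when shut, 38 mm clear of the housing, and rides up with the link. Pinch its broad faces from above (fingers closing along x) to draw it out and lift the link by it. Axes as link_socket.
- lid_wide_centre (a point): Wide white stopper lid, loose, 48 mm tall; this point is on its axis, 24 mm above its underside. From below: plug 60 mm in diameter, 10 mm deep, tapered at the foot; flange 76 mm in diameter, 6 mm thick; round grip post 22 mm in diameter, 32 mm tall. 50 g. When home the flange rests on the jar's rim and this point is 14 mm above the rim.
- lid_narrow_centre (a point): Narrow white stopper lid, of the same heights as the wide one, with plug 38 mm and flange 56 mm in diameter and the same grip post 22 mm in diameter and 32 mm tall. This point is at half height on its axis, 24 mm above its underside; when home it is 14 mm above the rim. 50 g.
- jar_wide_mouth (a point): Centre of the rim of the wide white open jar, standing loose in one pocket of the carriage: outside diameter 76 mm, mouth 68 mm, 75 mm tall (rim 122 mm above the bench), 0.3 kg. z up along its axis.
- jar_narrow_mouth (a point): Centre of the rim of the narrow white open jar, standing loose in the other pocket: outside diameter 54 mm, mouth 46 mm, 75 mm tall (rim 122 mm above the bench), 0.3 kg.
- reagent: Bystander: amber bottle, 60 mm in diameter, 130 mm tall, origin at its underside.
- beaker: Bystander: glass beaker, 60 mm across, 70 mm tall, origin at its underside.
- tip_box: Bystander: box of pipette tips, 122 x 87 x 57 mm with yellow top, origin at its underside.
There are look-alikes about, which are no part of the job. Leave any orange look-alike of the part that bears jar_wide_mouth alone.

How it is judged (in metres and radians):
On the way, in this order (a step that is already met when the one before it is completed fails the run):
1. each lid is home on the jar of its own size and the gripper has let go of both, the link still seated (horizontal distance between lid_wide_centre and jar_wide_mouth below 0.008 m and z of lid_wide_centre in the frame of jar_wide_mouth between 0.011 and 0.017 m and horizontal distance between lid_narrow_centre and jar_narrow_mouth below 0.008 m and z of lid_narrow_centre in the frame of jar_narrow_mouth between 0.011 and 0.017 m and contact force between the fingers and lid_wide below 0.1 N and contact force between the fingers and lid_narrow below 0.1 N and value of joint link below 0.03 rad), for 0.2 s.
2. the latch is drawn out (value of joint latch above 0.007 m).
At the end, for the whole second after the job is handed in: The link is raised at least 0.28 rad (55 mm at the socket), at rest and held by the fingers (more than 1 N between fingers and link or its latch); each lid's flange is within 3 mm of its own jar's rim in height and its axis within 8 mm of the jar's; both jars stand upright on the carriage floor (value of joint link above 0.28 rad and velocity of joint link between -0.1 and 0.1 rad/s and contact force between the fingers and link above 1 N and horizontal distance between lid_wide_centre and jar_wide_mouth below 0.008 m and z of lid_wide_centre in the frame of jar_wide_mouth between 0.011 and 0.017 m and horizontal distance between lid_narrow_centre and jar_narrow_mouth below 0.008 m and z of lid_narrow_centre in the frame of jar_narrow_mouth between 0.011 and 0.017 m and angle between each of jar_wide_mouth, jar_narrow_mouth's own z axis and vertical below 0.1 rad and z of jar_wide_mouth in the frame of shaker between 0.117 and 0.128 m and z of jar_narrow_mouth in the frame of shaker between 0.117 and 0.128 m); the arm keeps its last pose, push and grip.
It fails at once if a bystander (bottle, beaker or tip box) is pushed more than 30 mm or knocked over (distance of any of reagent, beaker, tip_box from where it was at the start of the episode above 0.03 m or angle between any of reagent, beaker's own z axis and vertical above 0.5 rad).
It also fails if it takes over 64 s, if anything falls off the work surface, if the arm or the gripper's body presses on something with over 40 N, if the wrist force passes 120 N, or if a joint passes its speed limit or range.

## Working session

There is one attempt and no reset: what is moved stays moved. The work goes in short steps, Python scripts to look and compute and a tool call to move; the robot and the scene stay as the last step left them, time stands still between calls to the robot, and variables do not carry over. Pictures are saved under pics/ and viewed, about 8 in all and at most 12, crops included, and the job is handed in when it is done.

Besides the shell and the picture viewer there is one more tool, called after "Call:" as a command line: name --pt "numbers of a row" for each row, then --argument value for the rest. arm_command: Moves the arm, as the interface text tells. Its arguments: {"type":"object","properties":{"targets":{"type":"array","items":{"type":"array","items":{"type":"number"}}},"gripper":{"type":"number"}},"required":["targets"]}

```bash
mkdir -p pics
cat > h.py <<'E'
import numpy as np, cv2
from scipy.spatial.transform import Rotation as R
from workcell import *
def Rm(o):
    o=np.array(o,float)
    if o.shape==(3,3): return o
    return R.from_rotvec(o).as_matrix() if o.size==3 else R.from_quat(o).as_matrix()
def ray(m,px):
    u=cv2.undistortPoints(np.array([[px]],float),np.array(m['mtx'],float),np.array(m['dist'],float))[0,0]
    return np.array(m['position'],float),Rm(m['orientation'])@np.array([u[0],-u[1],-1.])
def atz(m,px,z):
    p,d=ray(m,px); return p+d*(z-p[2])/d[2]
def tri(obs):
    A=np.zeros((3,3));b=np.zeros(3)
    for m,px in obs:
        p,d=ray(m,px); d=d/np.linalg.norm(d); M=np.eye(3)-np.outer(d,d); A+=M;b+=M@p
    return np.linalg.solve(A,b)
def proj(m,P):
    c=Rm(m['orientation']).T@(np.array(P,float)-np.array(m['position'],float))
    c=np.array([[c[0],-c[1],-c[2]]])
    return cv2.projectPoints(c,np.zeros(3),np.zeros(3),np.array(m['mtx'],float),np.array(m['dist'],float))[0][0,0]
E
python3 - <<'E'
from h import *
o=get_obs();print(o)
for c in('scene','top'):
    cv2.imwrite(f'pics/{c}0.png',get_image(c)); m=camera_model(c); print(c,m)
Z=dict(shaker=0,link_socket=101,latch_grip=116,lid_wide_centre=24,lid_narrow_centre=24,jar_wide_mouth=122,jar_narrow_mouth=122,reagent=0,beaker=0,tip_box=0)
for k,z in Z.items():
    for c in('scene','top'):
        m=camera_model(c)
        print(k,c,[(np.round(d['at']).tolist(),round(d['conf'],2),atz(m,d['at'],z)[:2].round().tolist()) for d in tip_of(c,k)][:4])
E
```

```text
{'t': 0.0, 'qpos': array([-1.14597126e+00,  4.23862251e-01,  1.63068649e+00,  4.14491882e-05,
        1.08860136e+00, -1.89778105e-02]), 'qvel': array([-9.83598289e-05, -2.07637240e-04,  1.00950659e-04,  1.00500437e-04,
        2.45616433e-04, -5.12627591e-04]), 'joint_torque': array([-3.46929346e-04, -5.44641960e+01, -2.73671025e+01,  6.43755728e-02,
        2.27137335e-02, -1.26802656e-04]), 'ee_pos': array([ 268.18631291, -563.94585287,  238.88969123]), 'orientation': array([-1.38615209,  0.87734334, -0.87524274]), 'ft_force': array([0.38545784, 0.12290906, 0.02363735]), 'moment': array([ 0.04515245, -0.02447655,  0.01966966]), 'width': 88.20201814669004}
scene {'mtx': array([[463.00336968,   0.        , 323.51040118],
       [  0.        , 463.00336968, 231.81453259],
       [  0.        ,   0.        ,   1.        ]]), 'dist': array([-0.07697224,  0.        ,  0.        ,  0.        ,  0.        ]), 'position': array([ 816.60529206, -502.29342214, 1004.8258773 ]), 'orientation': array([0.53999645, 0.16376954, 0.58162237])}
top {'mtx': array([[479.00364866,   0.        , 319.3012
[... 1307 characters left out ...]
 280.0], 0.92, [674.0, -79.0])]
jar_narrow_mouth top [([354.0, 153.0], 0.62, [676.0, -80.0]), ([476.0, 268.0], 0.62, [447.0, -307.0])]
reagent scene [([262.0, 402.0], 0.88, [596.0, -406.0]), ([295.0, 365.0], 0.63, [609.0, -303.0])]
reagent top [([495.0, 202.0], 0.97, [602.0, -401.0]), ([151.0, 273.0], 0.6, [454.0, 355.0])]
beaker scene [([299.0, 365.0], 0.58, [615.0, -297.0]), ([261.0, 401.0], 0.36, [595.0, -405.0])]
beaker top [([442.0, 197.0], 0.94, [613.0, -281.0]), ([353.0, 152.0], 0.58, [717.0, -87.0])]
tip_box scene [([444.0, 163.0], 0.75, [621.0, 399.0]), ([374.0, 264.0], 0.33, [622.0, 8.0])]
tip_box top [([138.0, 195.0], 0.81, [628.0, 391.0]), ([442.0, 200.0], 0.65, [608.0, -282.0])]
```

View pics/scene0.png

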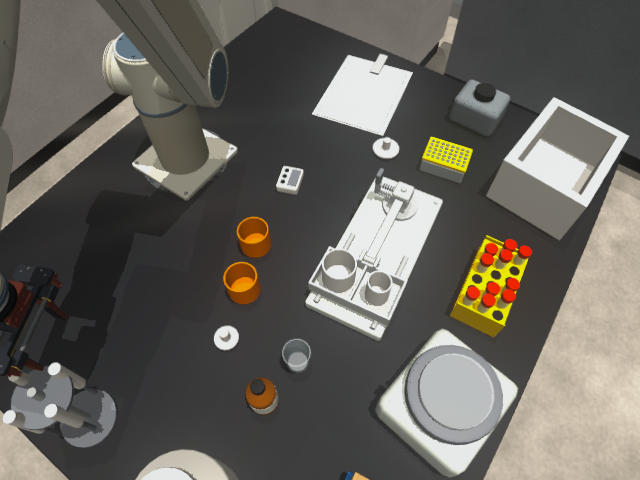

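View pics/top0.png

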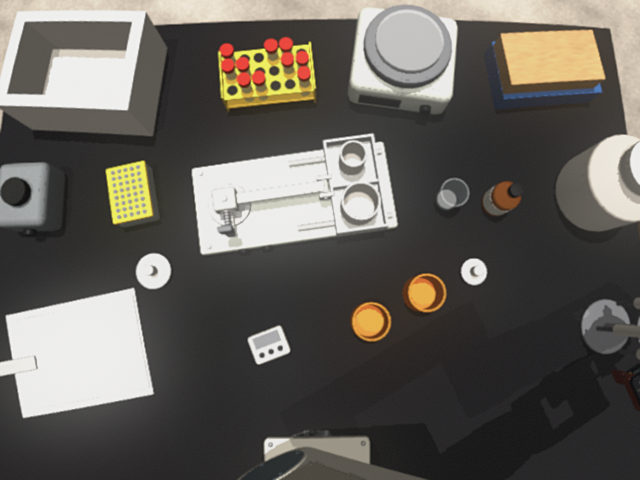

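Candidates for the wide jar in the top picture are white (361,198) in the carriage and orange (430,290) and (372,320). The white one in the carriage pocket fits; the orange ones are look-alikes. The wide lid is at (153,271), about 36 px or 75 mm across. The narrow lid is at (474,271), about 26 px or 55 mm. Next I refine the positions and confirm in a crop.

Run:
```python
from h import *
im={c:get_image(c) for c in('scene','top')}
M={c:camera_model(c) for c in im}
P={'lid_wide_centre':(457,343,24),'lid_narrow_centre':(452,-341,24),'jar_wide_mouth':(585,-93,122),'jar_narrow_mouth':(675,-80,122),'link_socket':(592,176,101),'latch_grip':(532,168,116)}
for k,p in P.items():
    obs=[]
    for c in im:
        q=proj(M[c],p)
        L=[d['at'] for d in tip_of(c,k) if np.hypot(*(np.array(d['at'])-q))<15]
        if L: obs.append((M[c],L[0])); print(k,c,np.round(L[0],1),atz(M[c],L[0],p[2])[:2].round(1))
    if len(obs)==2: print('   tri',tri(obs).round(1))
# bright-blob circle fit of lids/jars in top
o=get_obs(); print(Rm(o['orientation']).round(3).tolist(), camera_model('wrist')['position'], Rm(camera_model('wrist')['orientation']).round(2).tolist())
t=im['top']; a=cv2.resize(t[120:320,180:500],None,fx=2.4,fy=2.4,interpolation=3); cv2.imwrite('pics/crop1.png',a)
```

```text
lid_wide_centre scene [384.6 142.8] [451.9 348. ]
lid_wide_centre top [149.9 270.6] [458.5 349.6]
   tri [455.9 345.4  29.9]
lid_narrow_centre scene [224.1 334.1] [ 443.9 -340.1]
lid_narrow_centre top [477.2 269. ] [ 452.2 -343.7]
   tri [ 450.  -340.9   36.2]
jar_wide_mouth scene [338.4 265.7] [ 584.5 -100.2]
jar_wide_mouth top [361.4 198.8] [584.3 -91.9]
   tri [584.2 -94.4 113.4]
jar_narrow_mouth scene [380.3 280. ] [676.5 -78.9]
jar_narrow_mouth top [352.4 154.9] [672.  -76.8]
   tri [674.8 -76.6 115.8]
link_socket scene [403.1 187.9] [592.6 178.2]
link_socket top [223.6 198.6] [593.5 177.6]
   tri [593.1 177.2 102.5]
latch_grip scene [377.9 176.6] [528.4 162.4]
[[0.429, -0.0, 0.903], [-0.903, 0.0, 0.429], [-0.0, -1.0, -0.0]] [ 337.52170023 -531.84726643  383.69939832] [[0.43, 0.87, 0.25], [-0.9, 0.41, 0.12], [-0.0, -0.28, 0.96]]
```

View pics/crop1.png

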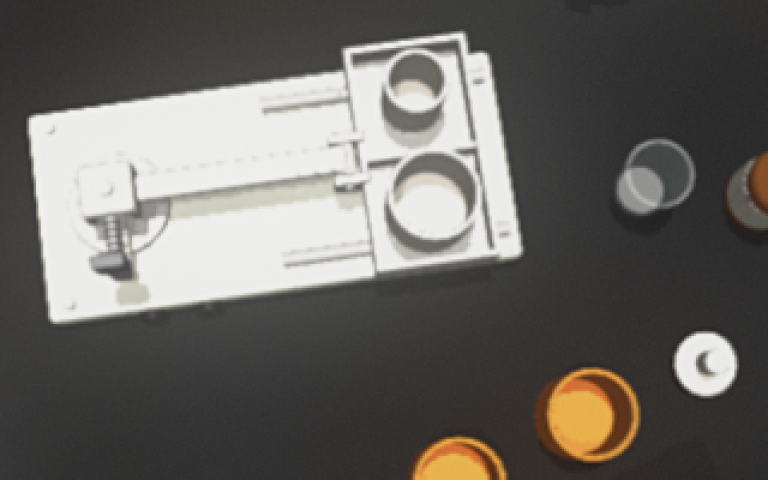

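The crop confirms the two white jars in the carriage: wide at top (360,200), narrow at (353,154). The narrow lid is at top (474,271). I move over the narrow lid and line the tool up with the shaker, so that tool x = shaker -x.

Call:
arm_command --pt "-12.3 0 26 0" --pt "-12.3 0 26 0" --pt "-12.3 0 26 0" --pt "-12.3 0 26 0" --pt "-12.3 0 26 0" --pt "-12.3 0 26 0" --pt "-12.3 0 26 0" --pt "-12.3 0 26 0" --pt "-12.3 0 26 0" --pt "-12.3 0 26 0"

```text
t: 2.63
ee_pos: [451.1, -340.6, 239.8]
orientation: [-1.387, 0.876, -0.877]
ft_force: [-0.4, -1.3, 0.2]
width: 88.1
```

Call:
arm_command --pt "0 0 0 0.12" --pt "0 0 0 0.125" --pt "0 0 0 0.125" --pt "0 0 0 0.125" --pt "0 0 0 0.125" --pt "0 0 0 0.125" --pt "0 0 0 0.125" --pt "0 0 0 0.125" --pt "0 0 0 0.125" --pt "0 0 0 0.125" --pt "0 0 0 0.125" --pt "0 0 0 0.125" --pt "0 0 0 0.125" --pt "0 0 0 0.125" --pt "0 0 0 0.125" --pt "0 0 0 0"

```text
t: 3.97
ee_pos: [450.4, -341.7, 239.7]
orientation: [-0.151, 2.149, -2.149]
ft_force: [-0.3, 0.3, 0.4]
width: 87.9
```

```bash
cat >> h.py <<'E'
def rel(P):
    o=get_obs(); T=Rm(o['orientation']); print('t',round(o['t'],2),'tcp',o['ee_pos'].round(1),'w',round(o['width'],1),'F',o['ft_force'].round(1),'tool move',(T.T@(np.array(P)-o['ee_pos'])).round(1), 'xdir',T[:,0].round(3))
def look(k,z,name=None):
    im=get_image('wrist'); m=camera_model('wrist')
    if name: cv2.imwrite(f'pics/{name}.png',im)
    for d in tip_of('wrist',k)[:3]: print(k,'tip',np.round(d['at'],1),round(d['conf'],2),atz(m,d['at'],z).round(1))
    return im,m
def circ(im,m,z,thr=150):
    """bright blobs -> min enclosing circle in rectified plane z"""
    g=im.min(2)>thr
    cs,_=cv2.findContours(g.astype(np.uint8),cv2.RETR_EXTERNAL,cv2.CHAIN_APPROX_NONE)
    for c in sorted(cs,key=cv2.contourArea)[::-1][:4]:
        if cv2.contourArea(c)<300: continue
        w=np.array([atz(m,p[0],z)[:2] for p in c],np.float32); e=cv2.fitEllipse(w); print('blob',c.mean(0).round(),np.round(e[0],1),np.round(e[1],1))
E
python3 - <<'E'
from h import *
rel((450,-341,35))
im,m=look('lid_narrow_centre',24,'w1'); circ(im,m,16)
E
```

```text
t 3.97 tcp [ 450.4 -341.7  239.7] w 87.9 F [-0.3  0.3  0.4] tool move [  0.3 204.7  -0.8] xdir [-0.99 -0.14 -0.  ]
lid_narrow_centre tip [323.9 220.8] 0.55 [ 444.1 -342.2   24. ]
blob [[314. 383.]] [ 477.9 -126.1] [ 39.1 602.5]
blob [[154. 252.]] [ 626.2 -274.6] [67.6 97.1]
blob [[203. 430.]] [557.9 -39.8] [ 78.9 113.4]
blob [[320. 219.]] [ 448.5 -340.8] [55.9 57. ]
```

View pics/w1.png

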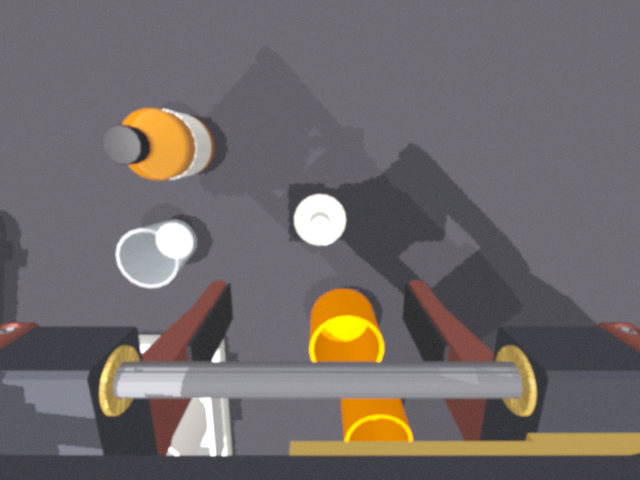

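The wrist picture shows the narrow lid at (320,219), flange 56 mm across, centred at (448.5,-340.8). The beaker, bottle and orange jars are all clear of the fingers. I descend and grip.

Call:
arm_command --pt "1.8 34 -1.2 0" --pt "0 34 0 0" --pt "0 34 0 0" --pt "0 34 0 0" --pt "0 34 0 0" --pt "0 23 0 0" --pt "0 10.5 0 0" --pt "0 0 0 0"

```text
t: 4.73
ee_pos: [447.2, -339.8, 33.9]
orientation: [-0.161, 2.15, -2.143]
ft_force: [0.7, -0.6, 0.1]
width: 87.4
```

Call:
arm_command --pt "0 0 0 0" --pt "0 0 0 0" --pt "0 0 0 0" --pt "0 0 0 0" --pt "0 0 0 0" --pt "0 0 0 0" --pt "0 0 0 0" --pt "0 0 0 0" --pt "0 0 0 0" --pt "0 0 0 0" --gripper 0

```text
t: 5.57
ee_pos: [448.4, -340.8, 36.2]
orientation: [-0.156, 2.146, -2.146]
ft_force: [-0.5, 0.5, 0.6]
width: 24.5
```

Call:
arm_command --pt "0 -20 0 0" --pt "0 -40 0 0" --pt "0 -40 0 0" --pt "0 -40 0 0" --pt "0 -40 0 0" --pt "0 -24 0 0" --pt "0 0 0 0"

```text
t: 6.15
ee_pos: [450.8, -342.7, 246.1]
orientation: [-0.147, 2.136, -2.15]
ft_force: [0.8, -0.5, -0.1]
width: 21.5
```

Run:
```python
from h import *
rel((675,-170,240)); rel((675,-79,240))
```

```text
t 6.15 tcp [ 450.8 -342.7  246.1] w 21.5 F [ 0.8 -0.5 -0.1] tool move [-246.7    6.8 -138.6] xdir [-0.99  -0.144 -0.007]
t 6.15 tcp [ 450.8 -342.7  246.1] w 21.5 F [ 0.8 -0.5 -0.1] tool move [-259.8    6.2 -228.7] xdir [-0.99  -0.144 -0.007]
```

The lid is held (21.5 mm opening). I carry it past the jars so that the wrist camera looks straight down on both rims.

Call:
arm_command --pt "-18.1 -1 -25.2 0" --pt "-18.1 -1 -25.2 0" --pt "-18.1 -1 -25.2 0" --pt "-18.1 -1 -25.2 0" --pt "-18.1 -1 -25.2 0" --pt "-18.1 -1 -25.2 0" --pt "-18.1 -1 -25.2 0" --pt "-18.1 -1 -25.2 0" --pt "-18.1 -1 -25.2 0" --pt "-18.1 -1 -25.2 0" --pt "-18.1 -1 -25.2 0" --pt "-18.1 -1 -25.2 0" --pt "0 0 0 0" --pt "0 0 0 0" --pt "0 0 0 0"

```text
t: 7.4
ee_pos: [573.4, -85.4, 256.7]
orientation: [-0.212, 2.167, -1.905]
ft_force: [0.1, 0.6, -0.2]
width: 21.7
```

Run:
```python
from h import *
rel((675,-79,240))
im,m=look('jar_narrow_mouth',122,'w2'); look('jar_wide_mouth',122); look('lid_narrow_centre',240)
for k in('jar_narrow_mouth','jar_wide_mouth'):
    for d in silhouettes('wrist',k)[:2]:
        g=d['pixels'].astype(np.uint8); c=max(cv2.findContours(g,0,1)[0],key=cv2.contourArea); print(k,d['at'],d['conf'],g.sum(),cv2.boundingRect(c))
```

```text
t 7.4 tcp [573.4 -85.4 256.7] w 21.7 F [ 0.1  0.6 -0.2] tool move [-97.6  22.8  24.2] xdir [-0.959 -0.27  -0.089]
jar_narrow_mouth tip [208.7 192.6] 0.7 [677.6 -80.2 122. ]
jar_wide_mouth tip [324.1 213.3] 0.94 [582.6 -91.4 122. ]
jar_wide_mouth tip [573.3 250.5] 0.89 [ 384.8 -121.1  122. ]
jar_wide_mouth tip [582.  105.1] 0.69 [ 436.2 -217.7  122. ]
lid_narrow_centre tip [321.4 299.6] 0.76 [573.4 -84.9 240. ]
jar_narrow_mouth [222.6, 183.0] 0.57 4494 (181, 148, 83, 75)
jar_wide_mouth [573.9, 105.5] 0.81 10383 (504, 56, 136, 100)
jar_wide_mouth [560.0, 238.7] 0.71 7884 (500, 192, 117, 94)
```

View pics/w2.png

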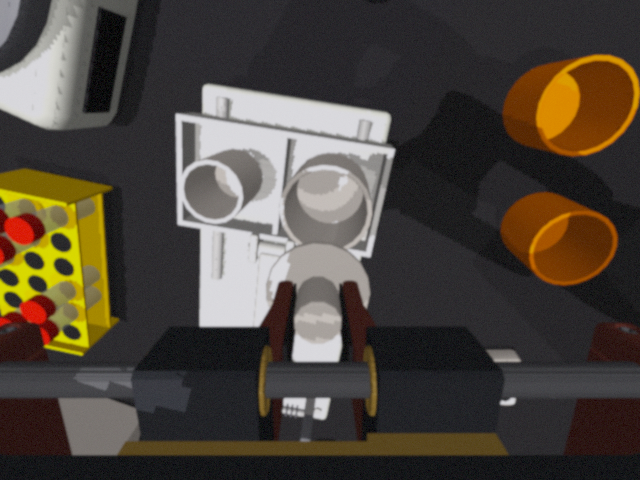

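The picture shows the narrow rim at (212,190), the wide rim at (326,205), and the lid upright in the fingers. The pose is short of the command and tilted, so I check the joints after a settle.

Call:
arm_command --pt "0 0 0 0" --pt "0 0 0 0"

```text
t: 7.97
ee_pos: [574.1, -85.1, 257.7]
orientation: [-0.21, 2.166, -1.905]
ft_force: [1.0, 0.0, -0.9]
width: 21.4
```

Run:
```python
from h import *
o=get_obs(); print(o['qpos'].round(3),o['qvel'].round(3),o['joint_torque'].round(1),o['t']); print(Rm(o['orientation']).round(3)); rel((675,-79,240))
```

```text
[-0.241  0.328  1.737  0.167  1.061  2.54 ] [ 0.002  0.002 -0.001  0.001 -0.001  0.001] [ -0.1 -48.8 -27.5   0.5  -0.1  -0. ] 7.9667
[[-0.959  0.055  0.279]
 [-0.27   0.136 -0.953]
 [-0.091 -0.989 -0.115]]
t 7.97 tcp [574.1 -85.1 257.7] w 21.4 F [ 1.   0.  -0.9] tool move [-96.8  24.   24.4] xdir [-0.959 -0.27  -0.091]
```

q6 hit its range end, because tool x is the radial direction at q6=0. The opposite half-turn gives the same grasp, so I turn back and see whether the tilt goes.

Call:
arm_command --pt "0 0 0 -0.125" --pt "0 0 0 -0.125" --pt "0 0 0 -0.125" --pt "0 0 0 -0.125" --pt "0 0 0 -0.125" --pt "0 0 0 -0.125" --pt "0 0 0 0" --pt "0 0 0 0"

```text
t: 8.63
ee_pos: [574.1, -85.0, 257.7]
orientation: [-0.777, 1.646, -1.482]
ft_force: [-0.1, -0.0, -0.7]
width: 21.4
```

Run:
```python
from h import *
o=get_obs(); print(o['qpos'].round(3)); print(Rm(o['orientation']).round(3)); rel((675,-79,240))
```

```text
[-0.241  0.328  1.737  0.167  1.061  1.794]
[[-0.514  0.055  0.856]
 [-0.845  0.136 -0.517]
 [-0.145 -0.989 -0.023]]
t 8.63 tcp [574.1 -85.  257.7] w 21.4 F [-0.1 -0.  -0.7] tool move [-54.4  23.9  83.7] xdir [-0.514 -0.845 -0.145]
```

The tilt stays in the commanded pose, about 8° sideways (q4=0.167). By mirror symmetry, the same kind of move against the opposite q6 end should undo it. I unwind q6 that way, high above everything.

Call:
arm_command --pt "0 0 0 -0.125" --pt "0 0 0 -0.125" --pt "0 0 0 -0.125" --pt "0 0 0 -0.125" --pt "0 0 0 -0.125" --pt "0 0 0 -0.125" --pt "0 0 0 -0.125" --pt "0 0 0 -0.125" --pt "0 0 0 -0.125" --pt "0 0 0 -0.125" --pt "0 0 0 -0.125" --pt "0 0 0 -0.125" --pt "0 0 0 -0.125" --pt "0 0 0 -0.125" --pt "0 0 0 -0.125" --pt "0 0 0 -0.125" --pt "0 0 0 -0.125" --pt "0 0 0 -0.125" --pt "0 0 0 -0.125" --pt "0 0 0 -0.125"

```text
t: 10.3
ee_pos: [574.1, -85.0, 257.7]
orientation: [-1.425, -0.363, 0.238]
ft_force: [-0.8, -0.6, -0.9]
width: 21.7
```

Call:
arm_command --pt "0 0 0 -0.125" --pt "0 0 0 -0.125" --pt "0 0 0 -0.125" --pt "0 0 0 -0.125" --pt "0 0 0 -0.125" --pt "0 0 0 -0.125" --pt "0 0 0 -0.125" --pt "0 0 0 -0.125" --pt "0 0 0 -0.125" --pt "0 0 0 -0.125" --pt "0 0 0 -0.125" --pt "0 0 0 -0.125" --pt "0 0 0 -0.125" --pt "0 0 0 -0.125" --pt "0 0 0 -0.08" --pt "0 0 0 0"

```text
t: 11.63
ee_pos: [574.1, -85.0, 257.7]
orientation: [-0.819, -1.794, 1.522]
ft_force: [0.2, 0.4, -0.6]
width: 21.3
```

Run:
```python
from h import *
o=get_obs(); print(o['qpos'].round(3)); print(Rm(o['orientation']).round(3)); rel((574+20*.146*-1,-85-20*.989,257.7))
```

```text
[-0.241  0.328  1.737  0.167  1.061 -2.535]
[[-0.602  0.055 -0.797]
 [ 0.795  0.136 -0.591]
 [ 0.075 -0.989 -0.126]]
t 11.63 tcp [574.1 -85.  257.7] w 21.3 F [ 0.2  0.4 -0.6] tool move [-13.9  -2.8  14.1] xdir [-0.602  0.795  0.075]
```

Call:
arm_command --pt "-13.9 -2.8 14.1 0" --pt "-13.9 -2.8 14.1 0" --pt "-13.9 -2.8 14.1 0" --pt "-13.9 -2.8 14.1 0" --pt "0 0 0 0"

```text
t: 12.05
ee_pos: [570.2, -142.2, 263.9]
orientation: [-0.854, -1.728, 1.54]
ft_force: [0.1, -0.2, -1.1]
width: 21.5
```

Run:
```python
from h import *
o=get_obs(); print(o['qpos'].round(3)); print(Rm(o['orientation']).round(3)); rel(o['ee_pos']+np.array([-5,-19.4,0]))
```

```text
[-0.315  0.337  1.705  0.114  1.092 -2.54 ]
[[-0.567  0.042 -0.822]
 [ 0.822  0.093 -0.562]
 [ 0.053 -0.995 -0.087]]
t 12.05 tcp [ 570.2 -142.2  263.9] w 21.5 F [ 0.1 -0.2 -1.1] tool move [-13.1  -2.   15. ] xdir [-0.567  0.822  0.053]
```

It works (q4 0.167 → 0.114), so I continue.

Call:
arm_command --pt "-13.1 -1.5 15 0" --pt "-13.1 -1.5 15 0" --pt "-13.1 -1 15 0" --pt "-13.1 -1 15 0" --pt "-13.1 0 15 0" --pt "-13.1 0 15 0" --pt "-13.1 0 15 0" --pt "0 0 0 0"

```text
t: 12.72
ee_pos: [549.6, -232.3, 262.6]
orientation: [-0.91, -1.606, 1.562]
ft_force: [0.4, -0.1, -0.6]
width: 21.4
```

Run:
```python
from h import *
o=get_obs(); print(o['qpos'].round(3)); print(Rm(o['orientation']).round(3)); rel(o['ee_pos']+np.array([-7,-18.8,0]))
```

```text
[-0.432  0.356  1.675  0.027  1.111 -2.541]
[[-0.502  0.01  -0.865]
 [ 0.865  0.022 -0.502]
 [ 0.014 -1.    -0.02 ]]
t 12.72 tcp [ 549.6 -232.3  262.6] w 21.4 F [ 0.4 -0.1 -0.6] tool move [-12.7  -0.5  15.5] xdir [-0.502  0.865  0.014]
```

Call:
arm_command --pt "-12.7 0 15.5 0" --pt "-12.7 0 15.5 0" --pt "0 0 0 0.1" --pt "0 0 0 0.125" --pt "0 0 0 0.125" --pt "0 0 0 0.125"

```text
t: 13.22
ee_pos: [541.6, -256.2, 262.1]
orientation: [-1.196, -1.229, 1.224]
ft_force: [0.2, -0.3, 0.3]
width: 21.0
```

Call:
arm_command --pt "0 0 0 0.125" --pt "0 0 0 0.125" --pt "0 0 0 0.125" --pt "0 0 0 0.125" --pt "0 0 0 0.125" --pt "0 0 0 0.125" --pt "0 0 0 0.125" --pt "0 0 0 0.125" --pt "0 0 0 0"

```text
t: 13.97
ee_pos: [541.7, -256.0, 262.2]
orientation: [-1.517, -0.468, 0.466]
ft_force: [-0.1, -0.7, 0.0]
width: 21.6
```

Run:
```python
from h import *
o=get_obs(); T=Rm(o['orientation']);print(o['qpos'].round(3),T.round(3).tolist()); h=np.arctan2(T[1,0],T[0,0]); print('turn for heading .143:',h-0.143); rel((675,-79,240))
```

```text
[-0.463  0.361  1.669  0.004  1.113 -1.061] [[0.827, 0.001, -0.562], [0.562, 0.004, 0.827], [0.002, -1.0, 0.003]]
turn for heading .143: 0.4532142430425723
t 13.97 tcp [ 541.7 -256.   262.2] w 21.6 F [-0.1 -0.7  0. ] tool move [209.7  22.9  71.6] xdir [0.827 0.562 0.002]
```

The tool is vertical again (tilt 0.004 rad). I turn to the shaker's heading and hover behind the jars for a look.

Call:
arm_command --pt "0 0 0 0.12" --pt "0 0 0 0.12" --pt "0 0 0 0.12" --pt "0 0 0 0.093" --pt "22 0 15 0" --pt "22 0 15 0" --pt "22 0 15 0" --pt "22 0 15 0" --pt "22 0 15 0" --pt "0 0 0 0" --pt "0 0 0 0" --pt "0 0 0 0"

```text
t: 14.97
ee_pos: [639.1, -165.5, 262.3]
orientation: [-1.564, -0.118, 0.118]
ft_force: [-0.0, -0.1, -0.2]
width: 21.6
```

Run:
```python
from h import *
im,m=look('jar_narrow_mouth',122,'w3'); look('jar_wide_mouth',122)
rel((675,-79,240))
```

```text
jar_narrow_mouth tip [378.7 142.8] 0.73 [675.7 -80.5 122. ]
jar_wide_mouth tip [ 76.7 246.1] 0.92 [ 436.8 -202.3  122. ]
jar_wide_mouth tip [ 13.9 123.3] 0.91 [ 392.4 -108.5  122. ]
jar_wide_mouth tip [258.1 139.2] 0.87 [581.5 -92.2 122. ]
t 15.17 tcp [ 638.9 -166.1  262.7] w 21.5 F [ 0.7 -0.2 -1.2] tool move [48.4 23.1 80.7] xdir [0.989 0.147 0.001]
```

View pics/w3.png

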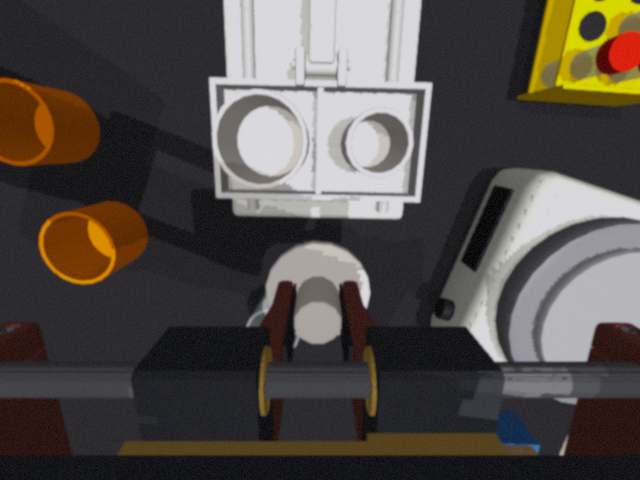

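The wrist view puts the narrow rim at (379,143), world (675.7,-80.5), and the wide rim at (261,139), about (584,-92). I move over the narrow jar.

Call:
arm_command --pt "12.2 0 19.7 0" --pt "12.2 0 19.7 0" --pt "12.2 0 19.7 0" --pt "12.2 0 19.8 0" --pt "0 25 0 0" --pt "0 30 0 0" --pt "0 30 0 0" --pt "0 15 0 0" --pt "0 0 0 0" --pt "0 0 0 0"

```text
t: 16.0
ee_pos: [675.8, -80.0, 162.5]
orientation: [-1.563, -0.116, 0.116]
ft_force: [0.2, 0.7, 0.0]
width: 21.9
```

Run:
```python
from h import *
rel((675.7,-80.5,148))
```

```text
t 16.0 tcp [675.8 -80.  162.5] w 21.9 F [0.2 0.7 0. ] tool move [-0.1 14.5 -0.5] xdir [ 0.989  0.147 -0.   ]
```

Call:
arm_command --pt "0 3 -0.5 0" --pt "0 3 0 0" --pt "0 3 0 0" --pt "0 2 0 0" --pt "0 0 0 0" --pt "0 0 0 0"

```text
t: 16.5
ee_pos: [676.7, -80.0, 152.4]
orientation: [-1.564, -0.118, 0.115]
ft_force: [0.4, 0.1, 0.1]
width: 21.4
```

Call:
arm_command --pt "0 1 0 0" --pt "0 1 0 0" --pt "0 1 0 0" --pt "0 0 0 0" --pt "0 0 0 0"

```text
t: 16.92
ee_pos: [677.2, -80.0, 152.1]
orientation: [-1.564, -0.119, 0.114]
ft_force: [-5.9, 0.1, 18.8]
width: 22.0
```

Contact at z≈152, with the plug already in the mouth. I ease the push, let go, and look.

Call:
arm_command --pt "0 -2.5 0 0" --pt "0 0 0 0"

```text
t: 17.08
ee_pos: [676.8, -79.9, 152.4]
orientation: [-1.564, -0.118, 0.114]
ft_force: [-0.2, -0.8, -0.9]
width: 21.4
```

Call:
arm_command --pt "0 0 0 0" --pt "0 0 0 0" --pt "0 0 0 0" --pt "0 0 0 0" --pt "0 -30 0 0" --pt "0 -40 0 0" --pt "0 -30 -20 0" --pt "0 0 -35 0" --pt "0 0 -35 0" --pt "0 0 0 0" --pt "0 0 0 0" --gripper 60

```text
t: 18.0
ee_pos: [689.4, -171.1, 250.7]
orientation: [-1.564, -0.115, 0.113]
ft_force: [-0.4, 0.3, -0.4]
width: 52.7
```

Run:
```python
from h import *
im,m=look('lid_narrow_centre',136); look('jar_wide_mouth',122);look('jar_narrow_mouth',122)
rel((675,-79,240)); 
a=im[60:260,180:480]
s=get_image('scene'); b=s[230:310,300:420]
cv2.imwrite('pics/c4.png',np.hstack([cv2.resize(a,(600,400),interpolation=3)[:, :500],cv2.resize(b,None,fx=5,fy=5,interpolation=3)[:,250:550]]))
```

```text
lid_narrow_centre tip [317.7 124.5] 0.62 [676.8 -79.6 136. ]
jar_wide_mouth tip [ 15.2 238.3] 0.78 [ 445.8 -200.7  122. ]
jar_wide_mouth tip [187.  125.1] 0.71 [580.2 -92.3 122. ]
t 18.3 tcp [ 689.5 -168.2  250.9] w 52.7 F [-0.2 -0.   0.5] tool move [-1.1 11.3 90.3] xdir [0.989 0.149 0.001]
```

View pics/c4.png

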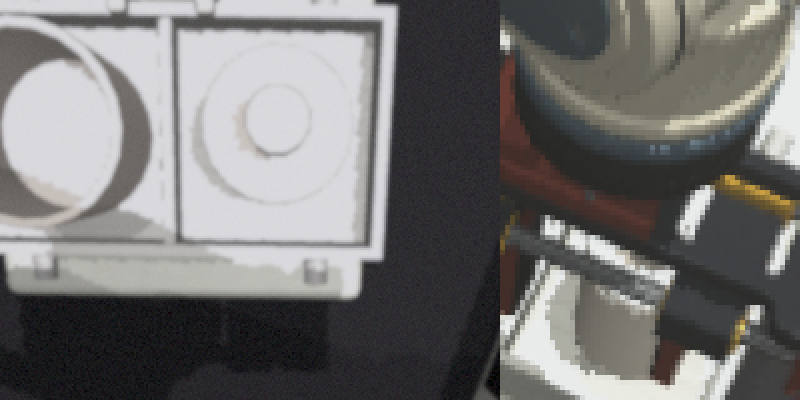

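The lid sits level on the narrow jar in the wrist crop (post centre near (318,120)). I go to the wide lid and check the seating from the fixed cameras on the way.

Call:
arm_command --pt "-10.3 0 36.1 0" --pt "-10.3 0 36.1 0" --pt "-10.3 0 36.1 0" --pt "-10.3 0 36.1 0" --pt "-10.3 0 36.1 0" --pt "-10.3 0 36.1 0" --pt "-10.3 0 36.1 0" --pt "-10.3 0 36.1 0" --pt "-10.3 0 36.1 0" --pt "-10.3 0 36.1 0" --pt "-10.3 0 36.1 0" --pt "-10.3 0 36.1 0" --pt "-10.3 0 36.1 0" --pt "-10.3 0 36.1 0" --pt "-10.3 0 36.1 0" --pt "0 0 0 0" --pt "0 0 0 0" --pt "0 0 0 0" --gripper 100

```text
t: 19.85
ee_pos: [456.6, 343.4, 253.0]
orientation: [-1.564, -0.118, 0.117]
ft_force: [-0.1, -0.6, 0.1]
width: 87.5
```

Run:
```python
from h import *
im,m=look('lid_wide_centre',24,'w5'); circ(im,m,16); rel((456,345,36))
o=[]
for c in('scene','top'):
    s=get_image(c); mm=camera_model(c); cv2.imwrite(f'pics/{c}5.png',s)
    q=proj(mm,(676,-80,136)); print(c,'expected lid top home',proj(mm,(676.5,-80,160)).round(1),'if 4mm high',proj(mm,(676.5,-80,164)).round(1))
    for d in tip_of(c,'lid_narrow_centre')[:3]: print(c,np.round(d['at'],1),round(d['conf'],2), q.round(1)); 
    x,y=q.round().astype(int); o.append(cv2.resize(s[y-30:y+30,x-40:x+40],(400,300),interpolation=3)); print(c,x-40,y-30)
cv2.imwrite('pics/c5.png',np.hstack(o))
```

```text
lid_wide_centre tip [316.5 217.3] 0.81 [456.9 344.3  24. ]
blob [[177.  84.]] [298.2 449.8] [190.3 265.7]
blob [[320. 215.]] [460.4 345. ] [73.2 73.9]
blob [[407. 419.]] [628.9  88. ] [ 73.4 145.8]
blob [[365. 333.]] [536.9 206.3] [ 72.7 100.9]
t 19.95 tcp [457.3 342.4 253. ] w 88.0 F [-0.1 -0.1  0.6] tool move [ -1.2 217.    2. ] xdir [0.989 0.147 0.001]
scene expected lid top home [382.  272.2] if 4mm high [382.3 271.4]
scene [384.2 272.6] 0.58 [380.6 277.3]
scene [385.1 145.2] 0.26 [380.6 277.3]
scene 341 247
top expected lid top home [355.5 146.4] if 4mm high [355.6 145.7]
top [352.3 149. ] 0.58 [354.5 150.7]
top 315 121
```

View pics/c5.png

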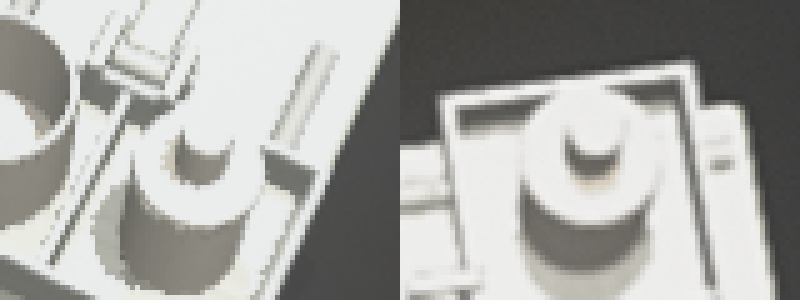

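The narrow lid stands level and centred on its jar in both views, around scene (381,272) and top (355,149). A 4 mm gap would be too small to see here, so I will press it later to make sure. First I refine the wide lid's centre.

Run:
```python
from h import *
im=cv2.imread('pics/w5.png'); m=camera_model('wrist')
for th in (90,110,130,150,170):
    print(th); 
    g=(im.min(2)>th).astype(np.uint8); n,l=cv2.connectedComponents(g); k=l[225,290]; 
    if not k: continue
    c=max(cv2.findContours((l==k).astype(np.uint8),0,1)[0],key=len); w=np.array([atz(m,p[0],16)[:2] for p in cv2.convexHull(c)],np.float32); print(cv2.boundingRect(c),cv2.minEnclosingCircle(w),cv2.fitEllipse(w)[:2])
```

```text
90
(286, 182, 69, 68) ((460.6930847167969, 344.0990295410156), 38.83314895629883) ((460.7975769042969, 344.2606506347656), (76.9758071899414, 77.07492065429688))
110
(286, 182, 68, 68) ((460.8953857421875, 344.1844482421875), 38.52567672729492) ((460.8321228027344, 344.41754150390625), (76.26829528808594, 76.33746337890625))
130
(286, 182, 68, 67) ((460.7023620605469, 344.2452697753906), 38.133243560791016) ((460.8354797363281, 344.5251770019531), (75.19886016845703, 75.77144622802734))
150
(287, 183, 67, 66) ((460.7277526855469, 344.194091796875), 37.71059799194336) ((460.7801513671875, 344.5555114746094), (74.39334869384766, 74.90253448486328))
170
(287, 183, 66, 64) ((460.73394775390625, 344.3424377441406), 37.3168830871582) ((460.8362731933594, 344.53240966796875), (73.4892578125, 73.9122543334961))
```

Call:
arm_command --pt "3.8 34 1.3 0" --pt "0 34 0 0" --pt "0 34 0 0" --pt "0 34 0 0" --pt "0 34 0 0" --pt "0 25 0 0" --pt "0 14 0 0" --pt "0 7 0 0" --pt "0 0 0 0"

```text
t: 20.9
ee_pos: [460.2, 345.1, 35.5]
orientation: [-1.565, -0.115, 0.117]
ft_force: [0.3, -0.3, 0.1]
width: 88.0
```

Call:
arm_command --pt "0 0 0 0" --pt "0 0 0 0" --pt "0 0 0 0" --pt "0 0 0 0" --pt "0 0 0 0" --pt "0 0 0 0" --pt "0 0 0 0" --pt "0 0 0 0" --pt "0 0 0 0" --pt "0 0 0 0" --pt "0 0 0 0" --gripper 0

```text
t: 21.82
ee_pos: [460.6, 346.1, 37.0]
orientation: [-1.564, -0.117, 0.116]
ft_force: [0.0, 0.7, 0.5]
width: 21.2
```

Call:
arm_command --pt "0 -10 0 0" --pt "0 -25 0 0" --pt "0 -40 0 0" --pt "0 -40 0 0" --pt "0 -40 0 0" --pt "0 -40 0 0" --pt "0 -25 0 0" --pt "0 0 0 0" --pt "0 0 0 0"

```text
t: 22.57
ee_pos: [461.0, 345.6, 259.2]
orientation: [-1.562, -0.12, 0.113]
ft_force: [1.5, 0.1, -1.4]
width: 21.4
```

Run:
```python
from h import *
rel((610,-175,262)); print(get_obs()['qpos'].round(3))
```

```text
t 22.57 tcp [461.  345.6 259.2] w 21.4 F [ 1.5  0.1 -1.4] tool move [  70.5   -5.5 -536.9] xdir [0.989 0.148 0.005]
[0.621 0.326 1.727 0.003 1.081 0.472]
```

Call:
arm_command --pt "4.7 0 -35.8 0" --pt "4.7 0 -35.8 0" --pt "4.7 0 -35.8 0" --pt "4.7 0 -35.8 0" --pt "4.7 0 -35.8 0" --pt "4.7 0 -35.8 0" --pt "4.7 0 -35.8 0" --pt "4.7 0 -35.8 0" --pt "4.7 0 -35.8 0" --pt "4.7 0 -35.8 0" --pt "4.7 0 -35.8 0" --pt "4.7 0 -35.8 0" --pt "4.7 0 -35.8 0" --pt "4.7 0 -35.8 0" --pt "4.7 0 -35.8 0" --pt "0 0 0 0" --pt "0 0 0 0" --pt "0 0 0 0" --pt "0 0 0 0"

```text
t: 24.15
ee_pos: [608.6, -174.1, 254.0]
orientation: [-1.563, -0.116, 0.118]
ft_force: [0.4, 1.2, -1.1]
width: 21.1
```

Run:
```python
from h import *
im,m=look('jar_wide_mouth',122,'w6'); look('lid_narrow_centre',136); rel((583,-92,160)); 
x,y=proj(m,(583,-92,122)).round().astype(int);print(x,y)
a=im[max(y-70,0):y+70,x-70:x+180]; cv2.imwrite('pics/c6.png',cv2.resize(a,None,fx=3.2,fy=3.2,interpolation=3)); print(x-70,max(y-70,0))
```

```text
jar_wide_mouth tip [296.6 132.2] 0.92 [580.9 -90.6 122. ]
jar_wide_mouth tip [103.3 248.2] 0.92 [ 434.  -205.8  122. ]
jar_wide_mouth tip [ 40.3 118.5] 0.85 [ 388.7 -109.7  122. ]
lid_narrow_centre tip [429.4 134.6] 0.74 [677.7 -78.4 136. ]
t 24.35 tcp [ 609.3 -174.3  255.1] w 21.4 F [ 0.  -0.3 -0.8] tool move [-13.9  95.4  84.9] xdir [0.989 0.149 0.001]
299 135
229 65
```

View pics/c6.png

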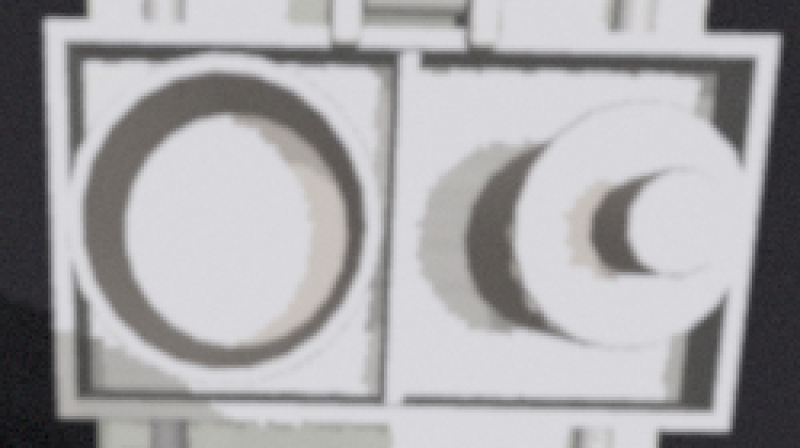

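The wide rim's inner ellipse is centred at about (299,133), world (583,-90.7). The narrow lid rests level on its jar. I place the wide lid.

Call:
arm_command --pt "-3.4 0 21.8 0" --pt "-3.4 0 21.8 0" --pt "-3.4 0 21.8 0" --pt "-3.3 0 21.9 0" --pt "0 25 0 0" --pt "0 30 0 0" --pt "0 25 0 0" --pt "0 13 0 0" --pt "0 0 0 0" --pt "0 0 0 0" --pt "0 0 0 0"

```text
t: 25.27
ee_pos: [584.1, -90.6, 163.6]
orientation: [-1.564, -0.119, 0.114]
ft_force: [0.4, 0.4, -0.2]
width: 21.8
```

Run:
```python
from h import *
rel((583,-90,149))
```

```text
t 25.27 tcp [584.1 -90.6 163.6] w 21.8 F [ 0.4  0.4 -0.2] tool move [-1.1 14.6  0.7] xdir [0.989 0.148 0.003]
```

Call:
arm_command --pt "-1 3 0.6 0" --pt "0 3 0 0" --pt "0 3 0 0" --pt "0 1.5 0 0" --pt "0 0 0 0" --pt "0 0 0 0"

```text
t: 25.77
ee_pos: [582.2, -90.3, 151.8]
orientation: [-1.564, -0.117, 0.115]
ft_force: [-0.2, -0.3, -0.5]
width: 21.2
```

Call:
arm_command --pt "0 1 0 0" --pt "0 1 0 0" --pt "0 1 0 0" --pt "0 0 0 0" --pt "0 0 0 0"

```text
t: 26.18
ee_pos: [582.3, -90.3, 149.0]
orientation: [-1.564, -0.117, 0.115]
ft_force: [0.1, -0.6, 1.1]
width: 21.2
```

Call:
arm_command --pt "0 0.8 0 0" --pt "0 0.7 0 0" --pt "0 0 0 0"

```text
t: 26.43
ee_pos: [582.4, -90.3, 148.9]
orientation: [-1.564, -0.118, 0.115]
ft_force: [-3.9, 0.4, 14.0]
width: 21.4
```

Call:
arm_command --pt "0 -1.5 0 0" --pt "0 0 0 0" --pt "0 0 0 0" --pt "0 0 0 0" --pt "0 0 0 0" --pt "0 0 0 0" --pt "0 -15 0 0" --pt "0 -25 0 0" --pt "0 -25 0 0" --pt "0 -5 0 0" --pt "0 0 0 0" --gripper 50

```text
t: 27.35
ee_pos: [583.3, -90.7, 220.6]
orientation: [-1.565, -0.12, 0.112]
ft_force: [0.2, -0.7, 0.4]
width: 44.1
```

Run:
```python
from h import *
rel((677,-79.3,190))
```

```text
t 27.35 tcp [583.3 -90.7 220.6] w 44.1 F [ 0.2 -0.7  0.4] tool move [94.2 31.1 -2.6] xdir [0.989 0.148 0.005]
```

The wide lid stopped firmly at the expected height (148.9 against 149.0). The narrow lid stopped about 4 mm early, so I press on its post with closed fingers. Home would mean contact at TCP z≈177.

Call:
arm_command --pt "23.6 0 -0.6 0" --pt "23.6 0 -0.6 0" --pt "23.5 0 -0.7 0" --pt "23.5 0 -0.7 0" --pt "0 0 0 0" --pt "0 15 0 0" --pt "0 15 0 0" --pt "0 6 0 0" --pt "0 0 0 0" --pt "0 0 0 0" --gripper 0

```text
t: 28.18
ee_pos: [674.9, -79.1, 182.1]
orientation: [-1.563, -0.116, 0.117]
ft_force: [-0.4, 0.4, -0.5]
width: 0.6
```

Call:
arm_command --pt "0 1 0 0" --pt "0 1 0 0" --pt "0 0 0 0"

```text
t: 28.43
ee_pos: [676.0, -79.1, 181.6]
orientation: [-1.564, -0.118, 0.115]
ft_force: [-0.6, 0.2, -0.2]
width: 0.4
```

Call:
arm_command --pt "0 1 0 0" --pt "0 1 0 0" --pt "0 0 0 0"

```text
t: 28.68
ee_pos: [675.7, -79.0, 179.0]
orientation: [-1.564, -0.117, 0.115]
ft_force: [-0.2, -1.4, -0.0]
width: 0.3
```

Call:
arm_command --pt "0 1 0 0" --pt "0 0.5 0 0" --pt "0 0 0 0"

```text
t: 28.93
ee_pos: [675.8, -79.0, 177.5]
orientation: [-1.564, -0.117, 0.115]
ft_force: [-0.7, 1.2, -0.5]
width: 0.7
```

Call:
arm_command --pt "0 1 0 0" --pt "0 0.5 0 0" --pt "0 0 0 0"

```text
t: 29.18
ee_pos: [676.4, -79.1, 177.4]
orientation: [-1.564, -0.119, 0.114]
ft_force: [-1.5, -0.2, 8.8]
width: 0.5
```

Call:
arm_command --pt "0 0.5 0 0" --pt "0 0.5 0 0" --pt "0 0 0 0"

```text
t: 29.43
ee_pos: [676.9, -79.2, 177.4]
orientation: [-1.564, -0.119, 0.113]
ft_force: [-3.0, 0.8, 12.8]
width: 0.4
```

Contact is at 177.4, so the narrow lid is home. I lift off and look at the latch.

Call:
arm_command --pt "0 -15 0 0" --pt "0 -30 0 0" --pt "0 -30 0 0" --pt "-14.8 0 24.2 0" --pt "-14.8 0 24.2 0" --pt "-14.8 0 24.2 0" --pt "-14.8 0 24.2 0" --pt "-14.8 0 24.2 0" --pt "-14.8 0 24.2 0" --pt "-14.8 0 24.2 0" --pt "-14.8 0 24.2 0" --pt "0 0 0 0" --pt "0 0 0 0" --pt "0 0 0 0" --gripper 45

```text
t: 30.6
ee_pos: [530.6, 94.6, 250.9]
orientation: [-1.564, -0.118, 0.115]
ft_force: [-0.5, 0.1, 1.0]
width: 39.9
```

Run:
```python
from h import *
im,m=look('latch_grip',116,'w7'); look('link_socket',101); rel((528,167,116)); print(proj(m,(528,167.5,116)))
cv2.imwrite('pics/c7.png',im[20:340])
for k,p in (('lid_wide_centre',(583,-90,136)),('lid_narrow_centre',(677,-79,136))):
  for c in('scene','top'):
    get_image(c); mm=camera_model(c); print(k,c,proj(mm,p).round(1),[(np.round(d['at'],1),round(d['conf'],2)) for d in tip_of(c,k)[:2]])
```

```text
latch_grip tip [329.9 150.5] 0.83 [530.6 168.  116. ]
link_socket tip [408.7 151. ] 0.77 [595.1 176.9 101. ]
t 30.8 tcp [530.7  93.9 250.5] w 39.3 F [-0.9 -0.   0.1] tool move [  7.9 134.7  72.2] xdir [0.989 0.146 0.002]
[326.46126084 150.69313517]
lid_wide_centre scene [340.6 258.8] [(array([338.6, 261.5]), 0.92), (array([296.3, 366.3]), 0.59)]
lid_wide_centre top [361.1 197.9] [(array([362.6, 197.5]), 0.68)]
lid_narrow_centre scene [381.2 277.2] [(array([381.5, 275.5]), 0.84), (array([341.4, 258.9]), 0.57)]
lid_narrow_centre top [354.  150.2] [(array([353.4, 150.1]), 0.9)]
```

View pics/c7.png

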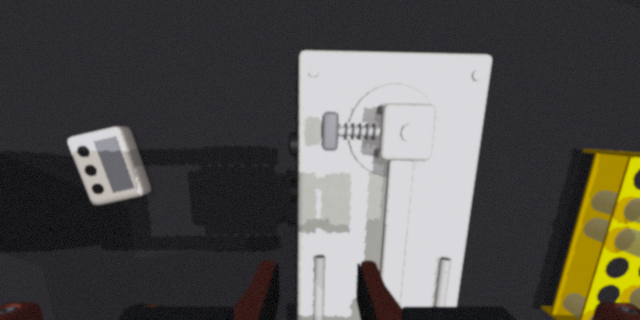

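The paddle is at (330,151) in the full picture, world (530.6,168), with the spring rod running to the housing at (408,151). The lids agree with their home projections in both fixed views. I go over the paddle and down, keeping the tips above the rod.

Call:
arm_command --pt "2.6 0 18.3 0" --pt "2.6 0 18.3 0" --pt "2.6 0 18.3 0" --pt "2.6 0 18.3 0" --pt "0 0 0 0" --pt "0 30 0 0" --pt "0 30 0 0" --pt "0 25 0 0" --pt "0 20 0 0" --pt "0 12 0 0" --pt "0 7 0 0" --pt "0 2 0 0" --pt "0 0 0 0"

```text
t: 32.28
ee_pos: [529.9, 169.0, 125.1]
orientation: [-1.564, -0.117, 0.115]
ft_force: [0.5, -0.5, -0.0]
width: 39.3
```

Call:
arm_command --pt "0 0 0 0" --pt "0 0 0 0" --pt "0 0 0 0" --pt "0 0 0 0" --pt "0 0 0 0" --pt "0 0 0 0" --pt "0 0 0 0" --gripper 0

```text
t: 32.87
ee_pos: [529.1, 169.0, 125.4]
orientation: [-1.564, -0.116, 0.115]
ft_force: [-3.5, -0.8, 5.3]
width: 12.0
```

Run:
```python
from h import *
rel((530,168,124))
```

```text
t 32.87 tcp [529.1 169.  125.4] w 12.0 F [-3.5 -0.8  5.3] tool move [ 0.7  1.4 -1.2] xdir [0.989 0.147 0.001]
```

Gripped at 12.0 mm. I draw it out along tool -x by 15 mm.

Call:
arm_command --pt "-3 0 0 0" --pt "-3 0 0 0" --pt "-3 0 0 0" --pt "-3 0 0 0" --pt "-2.5 0 0 0" --pt "0 0 0 0" --pt "0 0 0 0" --pt "0 0 0 0"

```text
t: 33.53
ee_pos: [518.3, 167.5, 125.8]
orientation: [-1.563, -0.122, 0.11]
ft_force: [8.5, -0.1, -1.9]
width: 11.7
```

Run:
```python
from h import *
rel((530,168,124))
```

```text
t 33.53 tcp [518.3 167.5 125.8] w 11.7 F [ 8.5 -0.1 -1.9] tool move [11.6  1.9 -1.3] xdir [0.989 0.147 0.008]
```

About 11 mm drawn, force 8.5 N. I take 3 mm more, then start the lift along the link's arc and check.

Call:
arm_command --pt "-1.5 0 0 0" --pt "-1.5 0 0 0" --pt "0 0 0 0" --pt "0 0 0 0" --pt "0 -6 -1.7 0" --pt "0 -5.9 -1.8 0" --pt "0 0 0 0" --pt "0 0 0 0"

```text
t: 34.2
ee_pos: [516.3, 163.9, 138.1]
orientation: [-1.562, -0.123, 0.108]
ft_force: [9.2, 1.9, -3.0]
width: 11.9
```

Run:
```python
from h import *
rel((530,168,124))
```

```text
t 34.2 tcp [516.3 163.9 138.1] w 11.9 F [ 9.2  1.9 -3. ] tool move [14.  14.2  1.9] xdir [0.989 0.147 0.01 ]
```

The link is free: only 3 N down at 12 mm up. I continue along the arc to about 0.40 rad.

Call:
arm_command --pt "0 -5.9 -2.1 0" --pt "0 -5.8 -2.1 0" --pt "0 -5.7 -2.4 0" --pt "0 -5.7 -2.5 0" --pt "0 -5.6 -2.7 0" --pt "0 -5.5 -2.8 0" --pt "0 -5.4 -3.1 0" --pt "0 -5.3 -3.1 0" --pt "0 -5.2 -3.4 0" --pt "0 -5.1 -3.4 0" --pt "0 -3.4 -2.4 0" --pt "0 -3.3 -2.5 0" --pt "0 0 0 0" --pt "0 0 0 0" --pt "0 0 0 0" --pt "0 0 0 0"

```text
t: 35.53
ee_pos: [520.8, 132.0, 199.9]
orientation: [-1.561, -0.122, 0.108]
ft_force: [8.2, 5.1, -0.9]
width: 12.4
```

Run:
```python
from h import *
rel((530,168,124)); s=get_image('scene'); m=camera_model('scene')
for d in tip_of('scene','link_socket')[:2]: print(np.round(d['at'],1),d['conf'])
u=np.array([-.146,.989])
for th in(0,.2,.3,.4):
    h=np.array([593.1,177.2])-200*u; yy=200*np.cos(th)-26*np.sin(th); zz=75+200*np.sin(th)+26*np.cos(th); print(th,proj(m,(*(h+yy*u),zz)).round(1))
a=s[110:320,290:450]; b=get_image('wrist')[:,100:600]
cv2.imwrite('pics/c8.png',np.hstack([cv2.resize(a,(400,525),interpolation=3),cv2.resize(b,(400,525))[:]]))
```

```text
t 35.53 tcp [520.8 132.  199.9] w 12.4 F [ 8.2  5.1 -0.9] tool move [13.7 76.2 33.8] xdir [0.989 0.146 0.009]
[402.1 176.8] 0.93
0 [403.1 188.3]
0.2 [404.1 181. ]
0.3 [404.2 178.3]
0.4 [404.  176.3]
```

View pics/c8.png

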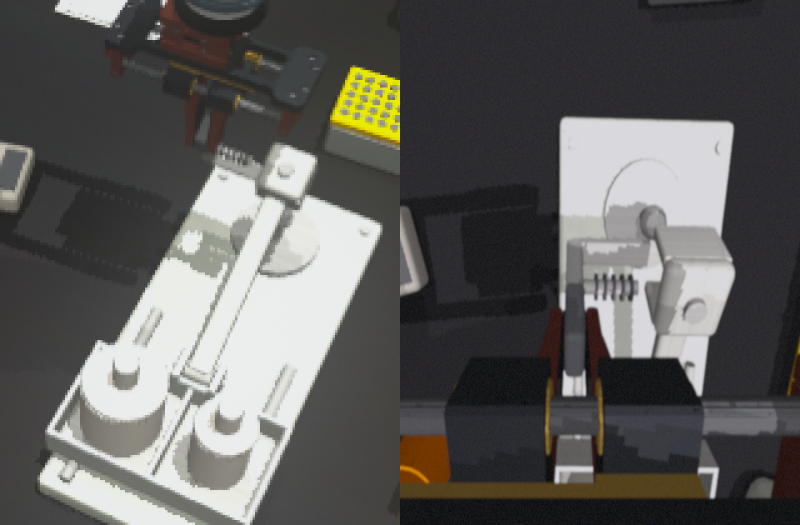

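The link is up, with the ball and stud exposed below the socket, the paddle pinched, and both lids flat on their jars. The socket tip at (402,177) matches about 0.38 rad. I hold briefly, then hand in.

Call:
arm_command --pt "0 0 0 0" --pt "0 0 0 0" --pt "0 0 0 0" --pt "0 0 0 0" --pt "0 0 0 0" --pt "0 0 0 0"

```text
t: 36.18
ee_pos: [520.8, 132.0, 199.9]
orientation: [-1.561, -0.122, 0.108]
ft_force: [9.0, 5.1, 0.6]
width: 11.8
```

Run:
```python
from h import *
rel((0,0,0)); print(get_obs()['qvel'].round(4)); print(close_job())
```

```text
t 36.18 tcp [520.8 132.  199.9] w 11.8 F [9.  5.1 0.6] tool move [-536.3  194.5  -55.5] xdir [0.989 0.146 0.009]
[ 0.0001  0.0012 -0.0009 -0.0014 -0.0007 -0.0011]
the job is handed in; nothing more can be done
None
```

The job is handed in at 36.2 s of the 64 s allowed. Both lids are home on their own jars, and the gripper is holding the drive link raised at about 0.38 rad (roughly 75 mm at the socket). `close_job` gives no verdict, so these are my own checks.

- **Lids:** The wide lid stopped firmly at the expected height. The narrow lid met resistance about 4 mm early while going in. After I released it, I pressed its post with closed fingers, and the contact height (177.4 mm against 177 expected) showed it home. Both lids also matched their home positions in the two fixed cameras to within about 3 pixels.
- **Latch and link:** I drew the latch about 12–14 mm and followed the link's arc up. The last picture shows the ball clear below the socket and the paddle still pinched (11.8 mm opening). Joint speeds were about zero, with the arm still pulling about 9 N against the spring.
- **Trouble on the way:** The last joint reached the end of its range (it read 2.541 against a limit of 2.54) and tilted the tool by about 8° while carrying the narrow lid. I undid the tilt at the opposite end of the range before placing it.
- **Bystanders:** I went nowhere near the bottle, beaker, tip box or orange jars at their height. I did not measure their positions again at the end.

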